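Emergency lid release found by feel

ROBOT

A 7-joint arm with a two-finger parallel gripper is mounted at the origin on a cart in front of the work surface, level with it; the furniture and walls round the work are solid. World frame = base frame: x ahead of the robot, y to its left, z up, the work surface at z = 0. Lengths are in m, angles in degrees, forces in N, time in s.
With the tool pointing down it reaches from about 0.425 to 0.875 m from the base axis. Payload 4.7 kg.
Tool frame: the origin (TCP) lies between the finger pads; the fingertips stand 17 mm ahead of it and the grasp point (between the pads) lies 2 mm behind it; z points along the fingers, y is the line along which they close (so a half turn about z gives the same grasp; the last joint's range is limited). The gripper opens to 87 mm and grips with 3 to 60 N. Pads are 19 mm wide; open, the fingers measure 117 mm over their backs; the gripper's body (75 mm by 190 mm) begins 51 mm behind the grasp point.
Start: joints at [-75.968, 18.392, -4.016, 83.108, 1.295, 78.541, -3.26], TCP at [0.149, 0.633, 0.24] pointing down, gripper open.
Joint ranges: [-163.93, 163.93], [-17.29, 119.83], [-79.2, 71.16], [3.27, 140.29], [-89.18, 269.18], [5.43, 117.66], [-154.24, 154.24]. Speed limits (degrees/s): [147.25, 147.25, 180, 180, 180, 180, 180].

INTERFACE

Orientations are given as [roll, pitch, yaw] about the fixed x, y, z axes, in that order (R = Rz(yaw) Ry(pitch) Rx(roll)).
In Python, from cell import env, cams gives the robot as it stands.
- The arm moves only by the shell command python3 -m pendant 'ROWS' [FORCE]. ROWS is JSON, a list of rows, each an object of numbers: "tx", "ty", "tz": the shift along the tool's x, y, z each as a share of 0.05 m, from -1 to 1; "spin": the turn about the tool's z as a share of 4 degrees, from -1 to 1; "claw": the closure, from 0 (fully open) to 1 (shut). A call has 1 to 10 rows; each row shifts and turns the commanded pose from where the row before left it, along the tool's axes as they then stand; what a row does not reach is not made up. A row lasts 1/8 s, in which the tool goes at most 62.5 mm and 10.7 degrees, less where a joint would pass 70% of its speed; a pose out of reach is approached as far as the arm can. A call with a number of a shift or a turn outside -1 to 1 is refused whole. A call with a gripper value outside its range is refused whole. The fingers move at their own pace and stop on an object; FORCE is the grip in N (left out, the last holds). Time passes only in rows, so rows that do not move let the fingers close. It gives the time, the measured TCP pose, the force, the opening and the grip force at its end, in the units of the state.
- env.get_obs(): the state, without advancing time (a new reading comes with each control period).
- cams.read_camera(name): name is "scene" or "side" or "wrist"; returns the picture (420x560x3 uint8, red, green, blue); there is no depth.
- cams.camera_info(name): a dict with "fx", "fy", "cx", "cy" (pixels), "rvec" (rotation vector, rad) and "tvec" (3), from world to camera coordinates, as OpenCV has them. Camera axes: x right, y down, z forward; pixel columns grow to the right and rows downward; lengths in m; the calibration is good to about 2 mm. A picture is of the moment at which its call begins: read the wrist's pose just before it. camera_info takes no time and is no camera call; for the wrist camera it gives the pose at the moment of the call.
- env.sign_off(): hands the job in; it is judged then, once.
The state is a dict: "time_s": time; "qpos": joint angles; "joint_velocities": joint speeds; "effort": joint torques, N m; "tool_pos": TCP position; "tool_rot": TCP orientation; "force": force on the tool from outside, world axes, zero at the start; "wrist_torque": the same for the moment, N m; "grip_width": finger opening in m; "grasp_force": force on a finger pad.
Only numpy, scipy, OpenCV 4.12 (cv2) and the standard library are available. Lean on these libraries where they do the work, as an engineer would, in place of code of your own. Each camera call takes 0.05 s, during which the arm holds its last target. There are 200 camera calls.

TASK

The small bench incubator has lost power with its lid locked. Take the red T-handled key from its stand, put its rod down the yellow-rimmed slot in the incubator's sloping front, feel along the hidden bottom of the slot for the release hole, and push the key fully home so that the blue lid springs ajar. Let go and leave the key standing in the hole; leave the timer, the note pad and the tape roll where they are.

Things in the scene. Friction and masses are not known exactly. Their poses are not given: they have to be found in the camera images.
- incubator: Fixed white bench incubator, 173 mm deep (x), 190 wide (y), 110 high at the back plus a 10 mm blue lid, hinged along the back edge. Origin: centre of its underside on the worktop; x points from its low front to its back, z up. The front 87 mm of its top is a black panel that slopes down to the front at 30 degrees; the lid lies behind it.
- slot_panel: Black sloping panel of the incubator. Origin: centre of the yellow-rimmed slot's mouth, 85 mm above the worktop. z: square out of the panel, 30 degrees from vertical, leaning to the incubator's front; y: along the slot (level); x: up the slope. Slot 80 mm long (y), 12 wide (x), 36 deep, walls square to the panel, so the rod goes in along -z, tilted 30 degrees.
- slot_bottom (a point): Centre of the slot's flat hidden bottom, 36 mm below the mouth along the panel's -z. Somewhere in the bottom is one release hole, 11 mm long along the slot and as wide as the slot; its centre lies anywhere from 24 mm one way to 24 mm the other way of this point, differently each time. The rest is solid. The plunger sits in the hole, 12 mm below the bottom.
- release (a joint): Travel of the plunger in the release hole, in m: 0 at rest, 0.012 fully pressed (hard stop, key tip 60 mm below the panel's surface). It resists with about 6 to 7 N, stays where it was pushed, and lifts the blue lid as it goes (0.24 rad, some 20 mm at the lid's front edge); the lid stays up.
- key: Loose T-handled key, about 60 g: straight round rod 5.6 mm thick with a flat tip, and at its other end a red round cross bar 66 mm long, 15.6 mm thick. Its -y axis points along the rod to the tip, its x axis runs along the cross bar; the origin lies 8 mm beside the rod's axis, on the -z side. It starts upright in its stand, cross bar on top.
- key_grip (a point): Middle of the red cross bar, on the rod's axis, 109 mm from the tip, 115 mm above the worktop at the start; grip the bar across its 15.6 mm thickness, from above.
- key_tip (a point): End of the key's rod. At the start it stands 6 mm above the worktop in the stand's hole.
- key_stand: Fixed aluminium block 50 x 50 x 55 mm on a round foot 80 mm across. Origin: centre of its underside, z up. The key stands in an 8 mm hole at its middle, open at the top; lift the key 55 mm or more to clear it. At the start the key's cross bar runs along the stand's y.
- timer: White bench timer 60 x 64 x 20 mm lying on the worktop, loose. Origin: centre of its underside.
- note_pad: Yellow note pad 74 x 74 x 14 mm on the worktop, loose. Origin: centre of its underside.
- tape_1: Roll of tan tape, 94 mm across and 25 mm high, lying on the worktop left of the incubator, loose. Origin: centre of its underside.

How it is judged:
By the outcome, as a careful person would: the job done as asked, in the order asked, and still so for the second after the job is handed in, with the robot touching nothing.
It also fails if it takes over 56 s, if anything falls off the work surface, if the arm or the gripper's body presses on something with over 40 N, if the wrist force passes 120 N, or if a joint passes its speed limit or range.

## Working session

There is one attempt and no reset: what is moved stays moved. The work goes in short steps, Python scripts to look and compute and a shell command to move; the robot and the scene stay as the last step left them, time stands still between calls to the robot, and variables do not carry over. Pictures are saved under pics/ and viewed, at most 10 in all, crops included, and the job is handed in when it is done.

```bash
ls; mkdir -p pics; cat > h.py <<'E'
import numpy as np, cv2
from cell import env, cams
from scipy.spatial.transform import Rotation as R
def cam(n):
    i=cams.camera_info(n); Rm=cv2.Rodrigues(np.array(i['rvec'],float))[0]; t=np.array(i['tvec'],float).ravel()
    return i,Rm,t
def ray(n,u,v,c=None):
    i,Rm,t=c or cam(n); d=Rm.T@np.array([(u-i['cx'])/i['fx'],(v-i['cy'])/i['fy'],1]); return -Rm.T@t,d
def plane(n,u,v,z,c=None):
    o,d=ray(n,u,v,c); return o+d*(z-o[2])/d[2]
def proj(n,p,c=None):
    i,Rm,t=c or cam(n); q=Rm@np.array(p)+t; return i['fx']*q[0]/q[2]+i['cx'],i['fy']*q[1]/q[2]+i['cy']
def tri(rays):
    A=0;b=0
    for o,d in rays:
        d=d/np.linalg.norm(d);P=np.eye(3)-np.outer(d,d);A=A+P;b=b+P@o
    return np.linalg.solve(A,b)
def snap(n,f):
    im=cams.read_camera(n); cv2.imwrite('pics/'+f,im[...,::-1]); return im
E
python3 - <<'E'
from h import *
a=snap('scene','a.png');b=snap('side','b.png')
for n in('scene','side'): i,Rm,t=cam(n); print(n,-Rm.T@t,Rm[2],i['fx'])
print(env.get_obs())
E
```

```text
pics
scene [-0.14224369 -0.78813326  0.68020154] [ 0.56419814  0.66034354 -0.49560758] 470.0722663557569
side [ 0.72738007 -0.89363298  0.92632361] [-0.16609087  0.71477709 -0.67934346] 533.6580157450054
{'time_s': 0.1, 'qpos': array([-75.96725502,  18.43454912,  -4.01581414,  83.16799603,
         1.29449828,  78.54240958,  -3.25820286]), 'joint_velocities': array([ 0.09319434, -0.11638041,  0.01058912, -0.0767634 ,  0.04017825,
       -0.0456868 , -0.01188576]), 'effort': array([ 3.58750394e-04, -4.92569339e+01, -4.05359203e-01, -3.13398385e+01,
       -6.42529875e-02,  3.94243759e-02,  5.27764814e-05]), 'tool_pos': array([0.14863504, 0.63228806, 0.23857316]), 'tool_rot': array([-1.79900253e+02,  4.97465188e-03,  1.66778821e+02]), 'force': array([-0.38255701, -0.35678399, -0.25171356]), 'wrist_torque': array([ 0.02702953, -0.02752735,  0.00924892]), 'grasp_force': 0.0, 'grip_width': 0.08672842294828773}
```

View pics/a.png

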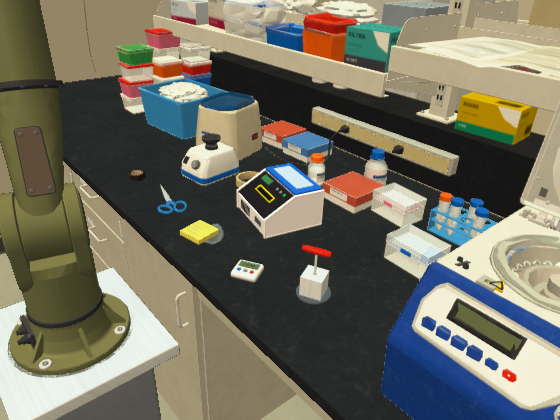

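View pics/b.png

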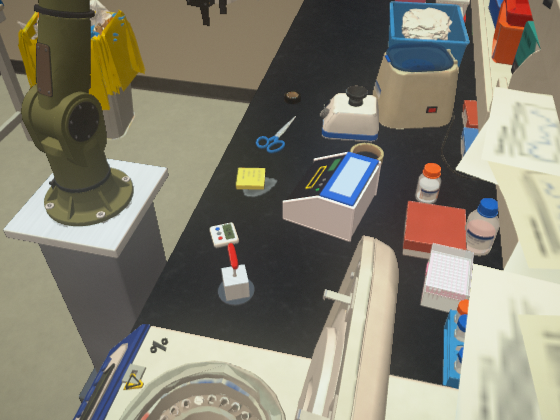

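The scene view shows the key bar at about (317,251), the slot's yellow rim at (265,193) and the blue lid at (295,178). In the side view these are at (233,256), (316,178) and (350,178). The timer and pad lie in front, and the tape is behind the incubator.

```bash
cat > m.py <<'E'
from h import *
out={}
for n,f,rb,yb in(('scene','a.png',(295,240,340,262),(248,178,285,208)),('side','b.png',(222,238,245,274),(302,160,330,193))):
    im=cv2.imread('pics/'+f); hsv=cv2.cvtColor(im,cv2.COLOR_BGR2HSV)
    def m(lo,hi,box):
        k=cv2.inRange(hsv,lo,hi); z=np.zeros_like(k); x0,y0,x1,y1=box; z[y0:y1,x0:x1]=k[y0:y1,x0:x1]
        c=max(cv2.findContours(z,0,2)[0],key=cv2.contourArea); return c
    r=m((0,130,90),(8,255,255),rb)
    y=m((20,130,110),(38,255,255),yb)
    for k,c in(('red',r),('yel',y)):
        q=cv2.minAreaRect(c); out[n,k]=q; print(n,k,np.round(q[0],1),np.round(q[1],1),q[2],cv2.contourArea(c))
        P=cv2.boxPoints(q); e=sorted([tuple((P[i]+P[(i+1)%4])/2) for i in range(4)],key=lambda p:np.hypot(*(np.array(p)-q[0])))[2:]
        out[n,k]=(q[0],sorted(e))
        print(np.round(e,1))
        if k=='yel': print(cv2.approxPolyDP(cv2.convexHull(c),2.5,True).reshape(-1,2).tolist())
for k in('red','yel'):
    p=tri([ray(n,*out[n,k][0]) for n in('scene','side')]); print(k,p,[np.round(proj(n,p)-np.array(out[n,k][0]),1) for n in('scene','side')])
    z=.115 if k=='red' else .085
    for n in('scene','side'):
        print(n,plane(n,*out[n,k][0],z),[plane(n,*e,z)[:2].round(4) for e in out[n,k][1]])
E
python3 m.py
```

```text
scene red [316.4 250.6] [30.6  7.3] 14.03624439239502 176.5
[[331.2 254.3]
 [301.5 246.9]]
scene yel [264.5 193. ] [20.5  7.8] 45.0 149.0
[[257.2 185.8]
 [271.8 200.2]]
[[274, 198], [268, 202], [255, 188], [260, 184]]
side red [232.4 255.5] [25.9  7.6] 78.69007110595703 153.0
[[229.9 242.8]
 [234.9 268.2]]
side yel [315.8 176.7] [ 5.8 30.9] 34.99202346801758 131.5
[[324.6 164. ]
 [306.9 189.3]]
[[326, 165], [312, 187], [305, 188], [317, 170]]
red [ 0.46115579 -0.21209864  0.11724114] [array([-0.2, -0.3]), array([-0. ,  0.4])]
scene [ 0.46310604 -0.21085324  0.115     ] [array([ 0.4475, -0.181 ]), array([ 0.4784, -0.2401])]
side [ 0.46018833 -0.20925081  0.115     ] [array([ 0.4445, -0.1766]), array([ 0.4751, -0.2404])]
yel [0.57375321 0.10738972 0.08801947] [array([-0.1, -0.2]), array([-0. ,  0.3])]
scene [0.5768176  0.11062998 0.085     ] [array([0.5881, 0.158 ]), array([0.5661, 0.0658])]
side [0.57299073 0.1121396  0.085     ] [array([0.5611, 0.0605]), array([0.5855, 0.1667])]
```

```bash
python3 -m pendant '[{"tx":-0.88,"ty":-0.775},{"tx":-0.88,"ty":-0.775},{"tx":-0.88,"ty":-0.775},{"tx":-0.88,"ty":-0.775},{"tx":-0.88,"ty":-0.775},{"tx":-0.88,"ty":-0.775},{"tx":-0.88,"ty":-0.775},{"tx":-0.88,"ty":-0.775}]'
python3 -m pendant '[{"tx":-0.29,"ty":-0.88},{"tx":-0.29,"ty":-0.88},{"tx":-0.29,"ty":-0.88},{"tx":-0.29,"ty":-0.88},{"tx":-0.29,"ty":-0.88},{"tx":-0.29,"ty":-0.88},{"tx":-0.29,"ty":-0.88},{"tx":-0.29,"ty":-0.88},{"tx":-0.29,"ty":-0.88}]'
```

```text
invalid input at $[0]: expected keys tx, ty, tz, spin, claw
invalid input at $[0]: expected keys tx, ty, tz, spin, claw
```

```bash
python3 -m pendant '[{"spin":1},{"spin":1},{"spin":1},{"spin":1},{"spin":1},{"spin":1},{"spin":1},{"spin":1},{"spin":1},{"spin":1}]'; python3 -m pendant '[{"spin":1},{"spin":1},{"spin":0.55},{},{}]'
python3 - <<'E'
from h import *
c=cam('wrist'); snap('wrist','c.png'); print(-c[1].T@c[2],c[1][2],env.get_obs()['tool_pos'],env.get_obs()['tool_rot'])
im=cv2.imread('pics/c.png');h=cv2.cvtColor(im,cv2.COLOR_BGR2HSV)
k=cv2.inRange(h,(0,130,70),(8,255,255))|cv2.inRange(h,(174,130,70),(180,255,255))
q=cv2.minAreaRect(max(cv2.findContours(k,0,2)[0],key=cv2.contourArea)); print(q)
P=cv2.boxPoints(q); W=np.array([plane('wrist',*p,.115,c) for p in P]); print(W.mean(0)); 
e=[W[1]-W[0],W[2]-W[1]]; print([(np.linalg.norm(v),np.degrees(np.arctan2(v[1],v[0]))%180) for v in e])
E
```

```text
[0.07457797 0.64952914 0.3836646 ] [ 0.26661812 -0.06397122 -0.9616769 ] [0.14866641 0.63237841 0.23870158] [-1.79915339e+02  6.89224020e-03  1.66777279e+02]invalid input at $[0]: expected keys tx, ty, tz, spin, claw
invalid input at $[0]: expected keys tx, ty, tz, spin, claw
Traceback (most recent call last):
ValueError: max() iterable argument is empty
```

```bash
python3 -m pendant '[{"tx":-0.88,"ty":-0.775,"tz":0,"spin":0,"claw":0},{"tx":-0.88,"ty":-0.775,"tz":0,"spin":0,"claw":0},{"tx":-0.88,"ty":-0.775,"tz":0,"spin":0,"claw":0},{"tx":-0.88,"ty":-0.775,"tz":0,"spin":0,"claw":0},{"tx":-0.88,"ty":-0.775,"tz":0,"spin":0,"claw":0},{"tx":-0.88,"ty":-0.775,"tz":0,"spin":0,"claw":0},{"tx":-0.88,"ty":-0.775,"tz":0,"spin":0,"claw":0},{"tx":-0.88,"ty":-0.775,"tz":0,"spin":0,"claw":0}]'
```

```text
time_s: 1.15
tool_pos: [0.4212, 0.2487, 0.2396]
tool_rot: [180.0, 0.0, 166.8]
force: [1.1, 1.0, 0.5]
grip_width: 0.087
grasp_force: 0.0
```

```bash
python3 -m pendant '[{"tx":-0.29,"ty":-0.88,"tz":0,"spin":0,"claw":0},{"tx":-0.29,"ty":-0.88,"tz":0,"spin":0,"claw":0},{"tx":-0.29,"ty":-0.88,"tz":0,"spin":0,"claw":0},{"tx":-0.29,"ty":-0.88,"tz":0,"spin":0,"claw":0},{"tx":-0.29,"ty":-0.88,"tz":0,"spin":0,"claw":0},{"tx":-0.29,"ty":-0.88,"tz":0,"spin":0,"claw":0},{"tx":-0.29,"ty":-0.88,"tz":0,"spin":0,"claw":0},{"tx":-0.29,"ty":-0.88,"tz":0,"spin":0,"claw":0},{"tx":-0.29,"ty":-0.88,"tz":0,"spin":0,"claw":0},{"tx":-0.29,"ty":-0.88,"tz":0,"spin":0,"claw":0}]'
python3 -m pendant '[{"tx":0,"ty":0,"tz":0,"spin":1,"claw":0},{"tx":0,"ty":0,"tz":0,"spin":1,"claw":0},{"tx":0,"ty":0,"tz":0,"spin":1,"claw":0},{"tx":0,"ty":0,"tz":0,"spin":1,"claw":0},{"tx":0,"ty":0,"tz":0,"spin":1,"claw":0},{"tx":0,"ty":0,"tz":0,"spin":1,"claw":0},{"tx":0,"ty":0,"tz":0,"spin":1,"claw":0},{"tx":0,"ty":0,"tz":0,"spin":1,"claw":0},{"tx":0,"ty":0,"tz":0,"spin":1,"claw":0},{"tx":0,"ty":0,"tz":0,"spin":1,"claw":0}]'
python3 -m pendant '[{"tx":0,"ty":0,"tz":0,"spin":1,"claw":0},{"tx":0,"ty":0,"tz":0,"spin":1,"claw":0},{"tx":0,"ty":0,"tz":0,"spin":0.55,"claw":0},{"tx":0,"ty":0,"tz":0,"spin":0,"claw":0}]'
python3 - <<'E'
from h import *
c=cam('wrist'); snap('wrist','c.png'); print(-c[1].T@c[2],c[1][2],env.get_obs()['tool_pos'],env.get_obs()['tool_rot'])
im=cv2.imread('pics/c.png');h=cv2.cvtColor(im,cv2.COLOR_BGR2HSV)
k=cv2.inRange(h,(0,130,70),(8,255,255))|cv2.inRange(h,(174,130,70),(180,255,255))
q=cv2.minAreaRect(max(cv2.findContours(k,0,2)[0],key=cv2.contourArea)); print(q)
P=cv2.boxPoints(q); W=np.array([plane('wrist',*p,.115,c) for p in P]); print(W.mean(0)); 
e=[W[1]-W[0],W[2]-W[1]]; print([(np.linalg.norm(v),np.degrees(np.arctan2(v[1],v[0]))%180) for v in e])
E
```

```text
time_s: 2.4
tool_pos: [0.4608, -0.2123, 0.2396]
tool_rot: [180.0, 0.0, 166.8]
force: [1.1, 0.1, -0.1]
grip_width: 0.087
grasp_force: 0.0
time_s: 3.65
tool_pos: [0.4608, -0.2109, 0.2393]
tool_rot: [-180.0, -0.0, 126.6]
force: [-0.3, -0.2, 0.3]
grip_width: 0.0874
grasp_force: 0.0
time_s: 4.15
tool_pos: [0.4608, -0.2109, 0.2394]
tool_rot: [-180.0, -0.0, 116.6]
force: [-0.1, -0.4, 0.3]
grip_width: 0.0868
grasp_force: 0.0
[ 0.42635344 -0.14386721  0.38450745] [ 0.12214925 -0.24503439 -0.96178881] [ 0.4608288  -0.21097216  0.23941279] [-1.79997872e+02 -1.65295100e-02  1.16619784e+02]
((274.0, 209.5), (81.0, 18.0), 90.0)
[ 0.45804362 -0.21187946  0.115     ]
[(np.float64(0.013971417760404168), np.float64(26.605422141528237)), (np.float64(0.06741195647632336), np.float64(116.89502431178153))]
```

View pics/c.png

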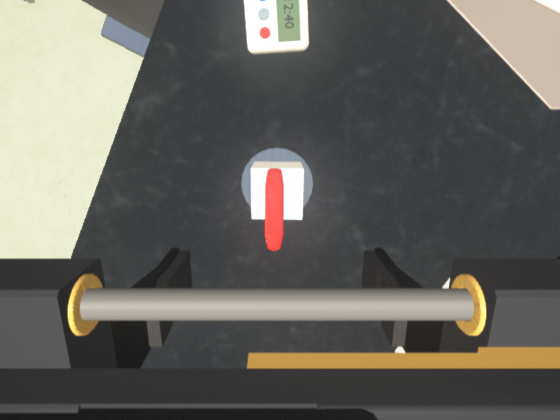

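The key bar is at (274,210) and lines up with the fingers. The stand is below it and the timer above.

```bash
python3 -m pendant '[{"tx":0,"ty":-0.05,"tz":0.8,"spin":0,"claw":0},{"tx":0,"ty":0,"tz":0.8,"spin":0,"claw":0},{"tx":0,"ty":0,"tz":0.65,"spin":0,"claw":0},{"tx":0,"ty":0,"tz":0.26,"spin":0,"claw":0},{"tx":0,"ty":0,"tz":0,"spin":0,"claw":1},{"tx":0,"ty":0,"tz":0,"spin":0,"claw":1},{"tx":0,"ty":0,"tz":0,"spin":0,"claw":1},{"tx":0,"ty":0,"tz":0,"spin":0,"claw":1},{"tx":0,"ty":0,"tz":0,"spin":0,"claw":1},{"tx":0,"ty":0,"tz":0,"spin":0,"claw":1}]' 25
```

```text
time_s: 5.45
tool_pos: [0.4588, -0.2121, 0.1141]
tool_rot: [180.0, -0.0, 116.6]
force: [-1.0, 0.2, 0.4]
grip_width: 0.0349
grasp_force: 0.0
```

```bash
python3 -m pendant '[{"tx":0,"ty":0,"tz":0,"spin":0,"claw":1},{"tx":0,"ty":0,"tz":0,"spin":0,"claw":1},{"tx":0,"ty":0,"tz":0,"spin":0,"claw":1},{"tx":0,"ty":0,"tz":0,"spin":0,"claw":1},{"tx":0,"ty":0,"tz":0,"spin":0,"claw":1}]'
python3 -m pendant '[{"tx":0,"ty":0,"tz":-0.6,"spin":0,"claw":1},{"tx":0,"ty":0,"tz":-0.8,"spin":0,"claw":1},{"tx":0,"ty":0,"tz":-0.8,"spin":0,"claw":1},{"tx":0,"ty":0,"tz":0,"spin":0,"claw":1}]'
python3 - <<'E'
from h import *
snap('scene','d.png')
# better incubator pose: slot rim quad corners in both views -> long-axis direction at tri heights
for n,q in(('scene',[(255,188),(260,184),(268,202),(274,198)]),('side',[(305,188),(312,187),(317,170),(326,165)])):
    o=[plane(n,*p,.085) for p in q]; print(n,[x.round(3)[:2] for x in o])
E
```

```text
time_s: 6.08
tool_pos: [0.4587, -0.2121, 0.114]
tool_rot: [180.0, -0.0, 116.6]
force: [-0.3, -0.2, -0.9]
grip_width: 0.0149
grasp_force: 25.0
time_s: 6.58
tool_pos: [0.4605, -0.2129, 0.2269]
tool_rot: [179.7, 0.2, 116.6]
force: [0.4, -0.1, -1.1]
grip_width: 0.0148
grasp_force: 25.0
scene [array([0.574, 0.151]), array([0.601, 0.162]), array([0.552, 0.064]), array([0.579, 0.072])]
side [array([0.556, 0.064]), array([0.571, 0.072]), array([0.571, 0.139]), array([0.59 , 0.164])]
```

```bash
python3 -m pendant '[{"tx":0,"ty":0,"tz":0,"spin":-1,"claw":1},{"tx":0,"ty":0,"tz":0,"spin":-1,"claw":1},{"tx":0,"ty":0,"tz":0,"spin":-1,"claw":1},{"tx":0,"ty":0,"tz":0,"spin":-1,"claw":1},{"tx":0,"ty":0,"tz":0,"spin":-1,"claw":1},{"tx":0,"ty":0,"tz":0,"spin":-1,"claw":1},{"tx":0,"ty":0,"tz":0,"spin":-1,"claw":1},{"tx":0,"ty":0,"tz":0,"spin":-1,"claw":1},{"tx":0,"ty":0,"tz":0,"spin":-1,"claw":1},{"tx":0,"ty":0,"tz":0,"spin":-1,"claw":1}]'
python3 -m pendant '[{"tx":0,"ty":0,"tz":0,"spin":-1,"claw":1},{"tx":0,"ty":0,"tz":0,"spin":-1,"claw":1},{"tx":0,"ty":0,"tz":0,"spin":-0.6,"claw":1}]'
python3 -m pendant '[{"tx":0.108,"ty":0.966,"tz":0,"spin":0,"claw":1},{"tx":0.108,"ty":0.966,"tz":0,"spin":0,"claw":1},{"tx":0.108,"ty":0.966,"tz":0,"spin":0,"claw":1},{"tx":0.108,"ty":0.966,"tz":0,"spin":0,"claw":1},{"tx":0.108,"ty":0.966,"tz":0,"spin":0,"claw":1},{"tx":0.108,"ty":0.966,"tz":0,"spin":0,"claw":1},{"tx":0.108,"ty":0.966,"tz":0,"spin":0,"claw":1},{"tx":0,"ty":0,"tz":0,"spin":0,"claw":1}]'
python3 - <<'E'
from h import *
o=env.get_obs();print(o['tool_pos'],o['tool_rot'])
c=cam('wrist'); snap('wrist','e.png'); print([x.tolist() if hasattr(x,'tolist') else x for x in (c[1],c[2])])
a=cam('wrist'); 
im=cv2.imread('pics/e.png');h=cv2.cvtColor(im,cv2.COLOR_BGR2HSV)
k=cv2.inRange(h,(20,120,110),(38,255,255))
for q in sorted(cv2.findContours(k,0,2)[0],key=cv2.contourArea)[-3:]: print(cv2.contourArea(q),cv2.minAreaRect(q),cv2.approxPolyDP(cv2.convexHull(q),4,True).reshape(-1,2).tolist())
E
```

```text
time_s: 7.88
tool_pos: [0.4577, -0.2117, 0.2223]
tool_rot: [-180.0, -0.2, 156.7]
force: [0.8, -0.4, -0.8]
grip_width: 0.0145
grasp_force: 25.0
time_s: 8.25
tool_pos: [0.4577, -0.2118, 0.2223]
tool_rot: [-180.0, -0.2, 167.1]
force: [-0.4, -0.4, -1.1]
grip_width: 0.015
grasp_force: 25.0
time_s: 9.25
tool_pos: [0.4966, 0.1304, 0.2217]
tool_rot: [-179.9, -0.2, 167.4]
force: [-1.0, 0.2, -1.0]
grip_width: 0.0149
grasp_force: 25.0
[0.49660034 0.13037216 0.22170775] [-179.90761045   -0.18634412  167.40809713]
[[[0.21800858953254598, 0.9759460908663966, -0.0012176258164577347], [0.9395008175883881, -0.20952928173526053, 0.2709902098716044], [0.264216707724512, -0.06022215388131587, -0.9625813334680426]], [-0.2348752920765572, -0.46598922619177746, 0.2504371796283121]]
0.0 ((304.0, 25.0), (0.0, 0.0), 0.0) [[304, 25]]
99.5 ((226.0, 308.4999694824219), (3.999999523162842, 46.99999237060547), -0.0) [[227, 285], [226, 332]]
101.5 ((327.0, 308.5), (49.0, 4.0), 90.0) [[325, 284], [326, 333]]
```

View pics/e.png

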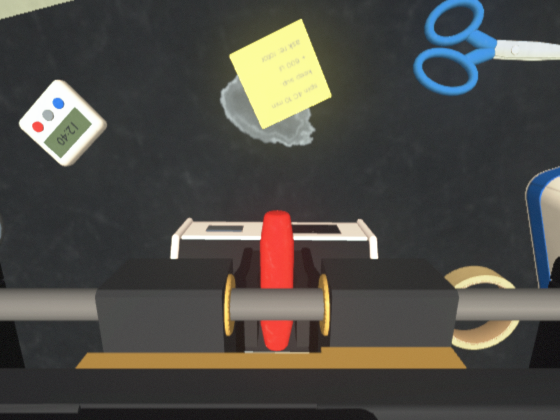

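The wrist view shows the incubator's front face, bottom edge near row 220 and top edge near row 238. The slot is hidden by the gripper. I'll use the front corners to check position and yaw, with a scene picture for the tip.

```bash
python3 - <<'E'
from h import *
c=cam('wrist')
im=cv2.imread('pics/e.png'); cv2.imwrite('pics/e2.png',cv2.resize(im[205:275,160:390],None,fx=3.4,fy=3.4,interpolation=cv2.INTER_CUBIC))
snap('scene','f.png');snap('side','g.png')
A=cv2.imread('pics/f.png')[120:270,190:390];B=cv2.imread('pics/g.png')[100:250,220:420]
cv2.imwrite('pics/fg.png',cv2.resize(np.hstack([A,B]),None,fx=2,fy=2,interpolation=cv2.INTER_CUBIC))
o=env.get_obs();g=o['tool_pos']+[0,0,.002];print(g)
for n in('scene','side'):print(n,proj(n,g),proj(n,g-[0,0,.109]),proj(n,[.574,.108,.086]))
E
```

```text
[0.49751856 0.12456391 0.2247146 ]
scene (np.float64(237.0836304426025), np.float64(150.56897865735212)) (np.float64(237.83511841651944), np.float64(189.04455286928075)) (np.float64(264.2932046851968), np.float64(193.31216522017314))
side (np.float64(287.3973249423599), np.float64(122.34400273009368)) (np.float64(287.14321624158254), np.float64(159.45500139076898)) (np.float64(315.8760656725602), np.float64(177.48229674424454))
```

View pics/e2.png

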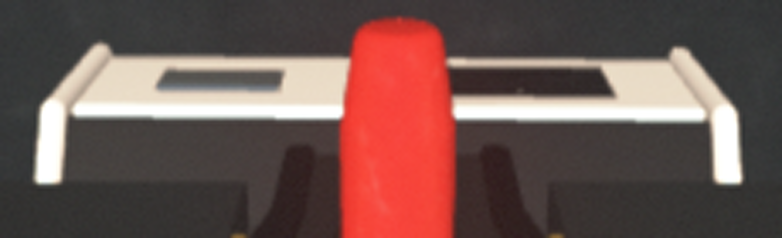

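View pics/fg.png

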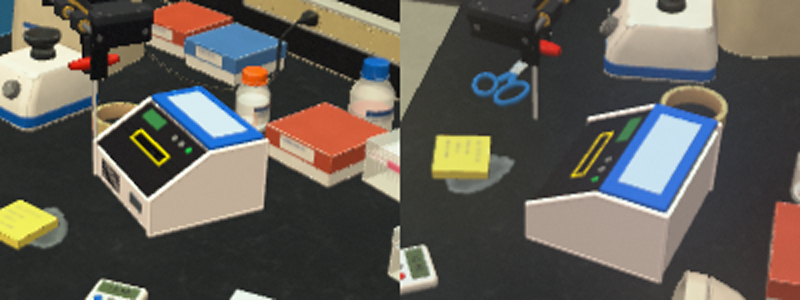

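The side crop puts the tip at pixel (288,159), which matches the prediction of (287,159). The key is held straight.

```bash
python3 - <<'E'
from h import *
i=cams.camera_info('wrist')
c=(i,np.array([[0.21800858953254598, 0.9759460908663966, -0.0012176258164577347], [0.9395008175883881, -0.20952928173526053, 0.2709902098716044], [0.264216707724512, -0.06022215388131587, -0.9625813334680426]]), np.array([-0.2348752920765572, -0.46598922619177746, 0.2504371796283121]))
for z,p,q in((0,(190.3,218.2),(360,219.1)),(.062,(172.5,235.5),(377.6,237.4)),(.06,(182,238),(367,240))):
    a,b=plane('wrist',*p,z,c),plane('wrist',*q,z,c); d=b-a
    f=(a+b)/2; az=np.arctan2(d[1],d[0]); x=np.array([np.sin(az),-np.cos(az),0])
    print(z,np.linalg.norm(d),np.degrees(az),f,f+.0433*x, x)
E
```

```text
0 0.18654481720848182 77.11163471246088 [0.52968673 0.12086676 0.        ] [0.57189585 0.11120861 0.        ] [ 0.97480651 -0.22305217  0.        ]
0.062 0.1901278536506329 76.87063385921012 [0.52842885 0.12139605 0.062     ] [0.57059698 0.11156044 0.062     ] [ 0.97385967 -0.22715048  0.        ]
0.06 0.17298517682846765 76.77596317918523 [0.5314737 0.1201783 0.06     ] [0.57362552 0.11027303 0.06      ] [ 0.97348302 -0.22875929  0.        ]
```

```bash
python3 -m pendant '[{"tx":-0.78,"ty":-0.26,"tz":0,"spin":0,"claw":1},{"tx":-0.78,"ty":-0.26,"tz":0,"spin":0,"claw":1},{"tx":0,"ty":0,"tz":0.3,"spin":0,"claw":1},{"tx":0,"ty":0,"tz":0,"spin":0,"claw":1},{"tx":0,"ty":0,"tz":0,"spin":0,"claw":1}]'
python3 - <<'E'
from h import *
o=env.get_obs();g=o['tool_pos']+[0,0,.002];print(g,o['tool_rot'])
snap('scene','h.png');snap('side','i.png')
L=[]
for n,f in(('scene','h.png'),('side','i.png')):
    p=proj(n,g-[0,0,.109]); x,y=int(p[0])-33,int(p[1])-45; print(n,p,'crop origin',x,y)
    L.append(cv2.resize(cv2.imread('pics/'+f)[y:y+75,x:x+66],None,fx=6,fy=6,interpolation=cv2.INTER_CUBIC))
cv2.imwrite('pics/hi.png',np.hstack(L))
E
```

```text
time_s: 10.02
tool_pos: [0.5674, 0.0833, 0.209]
tool_rot: [180.0, -0.1, 167.0]
force: [0.1, -0.2, -0.1]
grip_width: 0.015
grasp_force: 25.0
[0.5674122  0.08326044 0.21095049] [ 1.79972972e+02 -5.38074133e-02  1.67011327e+02]
scene (np.float64(268.1446068626525), np.float64(192.10090467991444)) crop origin 235 147
side (np.float64(311.55387265464714), np.float64(178.38303418927035)) crop origin 278 133
```

View pics/hi.png

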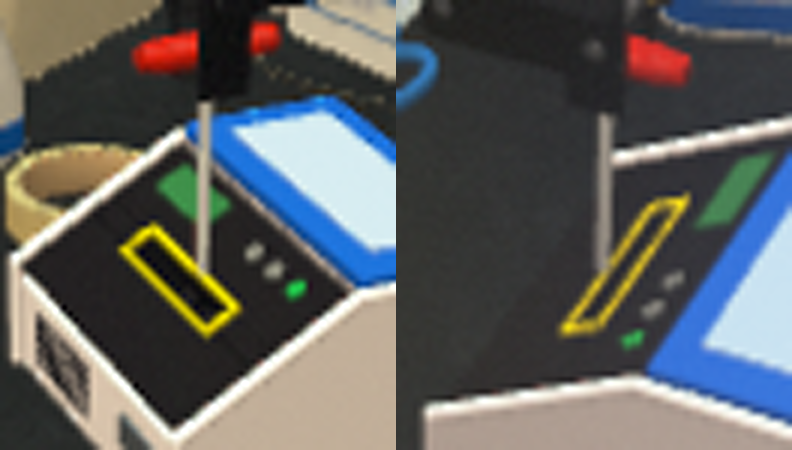

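The slot rim and the rod tip are visible in both crops: tip at scene (204,270) and side (207,268). I'll triangulate them relative to each other.

```bash
python3 - <<'E'
from h import *
S=lambda p:ray('scene',235+p[0]/6,147+p[1]/6); D=lambda p:ray('side',278+p[0]/6,133+p[1]/6)
t=lambda a,b:tri([S(a),D(b)])
yp=t((137.5,236.5),(276.5,198.5)); ym=t((225,323.5),(185,331)); tip=t((204,272),(207,270)); c=t((181,280),(231,264.5))
print('ends',yp,ym,np.linalg.norm(yp-ym)); print('c',c,(yp+ym)/2,'tip',tip)
X=np.array([.974,-.226,0]);Y=np.array([.226,.974,0])
m=(c+(yp+ym)/2)/2; print('tip rel',(tip-m)@X,(tip-m)@Y,(tip-m)[2])
E
```

```text
ends [0.58631259 0.15377112 0.08660856] [0.5653303  0.06276357 0.0858817 ] 0.09339785485634977
c [0.57564892 0.10740296 0.08611682] [0.57582145 0.10826735 0.08624513] tip [0.56968941 0.08343478 0.10174989]
tip rel -0.00037410165286638417 -0.025132308612548254 0.01556891767367656
```

```bash
python3 -m pendant '[{"tx":-0.03,"ty":-0.06,"tz":0.1,"spin":0,"claw":1},{"tx":0,"ty":0,"tz":0.15,"spin":0,"claw":1},{"tx":0,"ty":0,"tz":0.1,"spin":0,"claw":1},{"tx":0,"ty":0,"tz":0,"spin":0,"claw":1}]' 15
python3 -m pendant '[{"tx":0,"ty":0,"tz":0.06,"spin":0,"claw":1},{"tx":0,"ty":0,"tz":0,"spin":0,"claw":1}]' 10
```

```text
time_s: 10.62
tool_pos: [0.5686, 0.0796, 0.1908]
tool_rot: [-180.0, -0.1, 167.0]
force: [0.1, 0.9, -1.0]
grip_width: 0.0152
grasp_force: 15.0
time_s: 10.88
tool_pos: [0.569, 0.0797, 0.1884]
tool_rot: [-180.0, -0.0, 167.0]
force: [-0.7, -0.1, -1.7]
grip_width: 0.0153
grasp_force: 10.0
```

```bash
python3 -m pendant '[{"tx":0,"ty":0,"tz":0.08,"spin":0,"claw":1},{"tx":0,"ty":0,"tz":0.04,"spin":0,"claw":1},{"tx":0,"ty":0,"tz":0,"spin":0,"claw":1}]' 10
```

```text
time_s: 11.25
tool_pos: [0.5689, 0.0796, 0.1823]
tool_rot: [-180.0, -0.0, 167.0]
force: [0.5, -0.2, -0.7]
grip_width: 0.0153
grasp_force: 10.0
```

```bash
python3 -m pendant '[{"tx":0.184,"ty":0,"tz":0.01,"spin":0,"claw":1},{"tx":0.184,"ty":0,"tz":0.01,"spin":0,"claw":1},{"tx":0,"ty":0,"tz":0,"spin":0,"claw":1}]' 8
```

```text
time_s: 11.62
tool_pos: [0.5503, 0.0842, 0.1817]
tool_rot: [180.0, -0.0, 167.0]
force: [-0.4, 0.3, -0.6]
grip_width: 0.0155
grasp_force: 8.0
```

```bash
python3 -m pendant '[{"tx":0.174,"ty":0,"tz":0.044,"spin":0,"claw":1},{"tx":0.174,"ty":0,"tz":0.044,"spin":0,"claw":1},{"tx":0.157,"ty":0,"tz":0.065,"spin":0,"claw":1},{"tx":0.157,"ty":0,"tz":0.065,"spin":0,"claw":1},{"tx":0,"ty":0,"tz":0,"spin":0,"claw":1}]' 8
python3 - <<'E'
from h import *
o=env.get_obs();g=o['tool_pos']+[0,0,.002];print(g,o['force'])
snap('scene','j.png');snap('side','k.png')
L=[]
for n,f in(('scene','j.png'),('side','k.png')):
    p=proj(n,[.57,.09,.11]); x,y=int(p[0])-33,int(p[1])-45; print(n,p,'crop origin',x,y)
    L.append(cv2.resize(cv2.imread('pics/'+f)[y:y+75,x:x+66],None,fx=6,fy=6,interpolation=cv2.INTER_CUBIC))
cv2.imwrite('pics/jk.png',np.hstack(L))
E
```

```text
time_s: 12.25
tool_pos: [0.518, 0.0915, 0.1703]
tool_rot: [180.0, -0.1, 167.0]
force: [0.5, 0.7, 0.6]
grip_width: 0.0149
grasp_force: 8.0
[0.5179742  0.09149969 0.17227013] [0.4537757  0.73423779 0.55309803]
scene (np.float64(267.3707362457854), np.float64(188.2552737928188)) crop origin 234 143
side (np.float64(313.26935527667933), np.float64(174.22044153186616)) crop origin 280 129
```

View pics/jk.png

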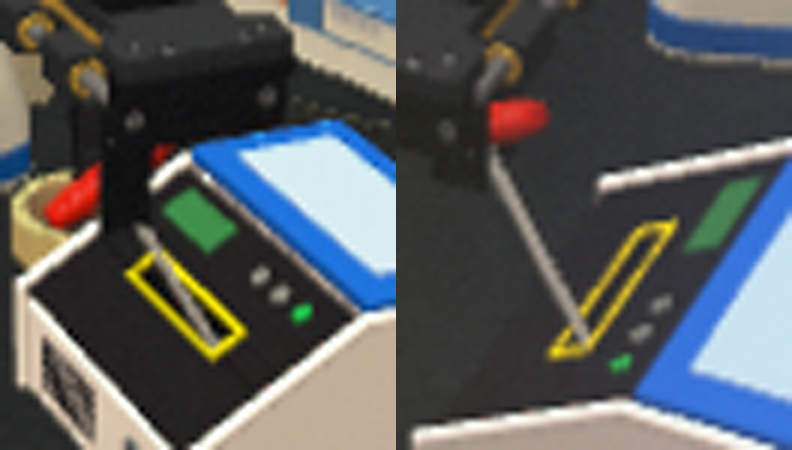

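The key is tilted about 30 degrees, with its rod inside the rim near the slot's near end (side crop (585,340)).

```bash
python3 -m pendant '[{"tx":-0.093,"ty":0,"tz":0.139,"spin":0,"claw":1},{"tx":-0.093,"ty":0,"tz":0.139,"spin":0,"claw":1},{"tx":-0.093,"ty":0,"tz":0.139,"spin":0,"claw":1},{"tx":0,"ty":0,"tz":0,"spin":0,"claw":1}]' 15
```

```text
time_s: 12.85
tool_pos: [0.5323, 0.0877, 0.1488]
tool_rot: [-179.9, -0.1, 166.9]
force: [-0.3, 0.7, -1.6]
grip_width: 0.0151
grasp_force: 15.0
```

```bash
python3 -m pendant '[{"tx":-0.02,"ty":0,"tz":0.035,"spin":0,"claw":1},{"tx":-0.02,"ty":0,"tz":0.035,"spin":0,"claw":1},{"tx":0,"ty":0,"tz":0,"spin":0,"claw":1}]' 30
python3 -c "
from h import *
o=env.get_obs();print(o['tool_pos'],o['force'])"
```

```text
time_s: 13.22
tool_pos: [0.5338, 0.0885, 0.148]
tool_rot: [179.9, -0.1, 167.0]
force: [-6.8, 1.0, 10.2]
grip_width: 0.0147
grasp_force: 30.0
[0.53377337 0.08846365 0.1480289 ] [-6.75906415  0.97529554 10.22212747]
```

```bash
python3 -m pendant '[{"tx":0.015,"ty":0.02,"tz":-0.026,"spin":0,"claw":1},{"tx":0,"ty":0.05,"tz":0,"spin":0,"claw":1},{"tx":0,"ty":0.05,"tz":0,"spin":0,"claw":1},{"tx":0,"ty":0.05,"tz":0,"spin":0,"claw":1}]' 35
```

```text
time_s: 13.72
tool_pos: [0.5352, 0.0954, 0.148]
tool_rot: [-179.9, -0.1, 166.9]
force: [-3.3, -2.2, 5.8]
grip_width: 0.0147
grasp_force: 34.9
```

```bash
python3 -m pendant '[{"tx":0,"ty":0.05,"tz":0,"spin":0,"claw":1},{"tx":0,"ty":0.05,"tz":0,"spin":0,"claw":1},{"tx":0,"ty":0.05,"tz":0,"spin":0,"claw":1},{"tx":0,"ty":0.05,"tz":0,"spin":0,"claw":1}]' 35
```

```text
time_s: 14.22
tool_pos: [0.5379, 0.1057, 0.1475]
tool_rot: [-180.0, 0.0, 167.0]
force: [-1.8, -2.0, 2.2]
grip_width: 0.0144
grasp_force: 34.7
```

```bash
python3 -m pendant '[{"tx":-0.012,"ty":0,"tz":0.02,"spin":0,"claw":1},{"tx":0,"ty":0.05,"tz":0,"spin":0,"claw":1},{"tx":0,"ty":0.05,"tz":0,"spin":0,"claw":1},{"tx":0,"ty":0.05,"tz":0,"spin":0,"claw":1}]' 40
```

```text
time_s: 14.72
tool_pos: [0.5402, 0.1132, 0.1466]
tool_rot: [180.0, 0.0, 167.0]
force: [-1.9, -2.4, 2.6]
grip_width: 0.0145
grasp_force: 39.5
```

```bash
python3 - <<'E'
from h import *
o=env.get_obs();g=o['tool_pos']+[0,0,.002];print(g,o['force'],o['wrist_torque'])
snap('scene','l.png');snap('side','m.png')
L=[]
X=np.array([.974,-.226,0]);Z=np.array([0,0,1])
for n,f in(('scene','l.png'),('side','m.png')):
    p=proj(n,[.57,.11,.11]); x,y=int(p[0])-33,int(p[1])-45
    print(n,x,y,'grip',(np.array(proj(n,g))-[x,y])*6,'ideal mouth pt',(np.array(proj(n,g+.074*(.5*X-.866*Z)))-[x,y])*6)
    L.append(cv2.resize(cv2.imread('pics/'+f)[y:y+75,x:x+66],None,fx=6,fy=6,interpolation=cv2.INTER_CUBIC))
cv2.imwrite('pics/lm.png',np.hstack(L))
E
```

```text
[0.54019111 0.11324498 0.14864797] [-1.94363095 -2.41775755  2.5924075 ] [-0.86426317  0.57031807 -0.22093541]
scene 229 140 grip [145.6951558  210.50816086] ideal mouth pt [219.7770123  323.81623868]
side 281 124 grip [135.05032495 179.50250558] ideal mouth pt [213.0495156  329.14354079]
```

View pics/lm.png

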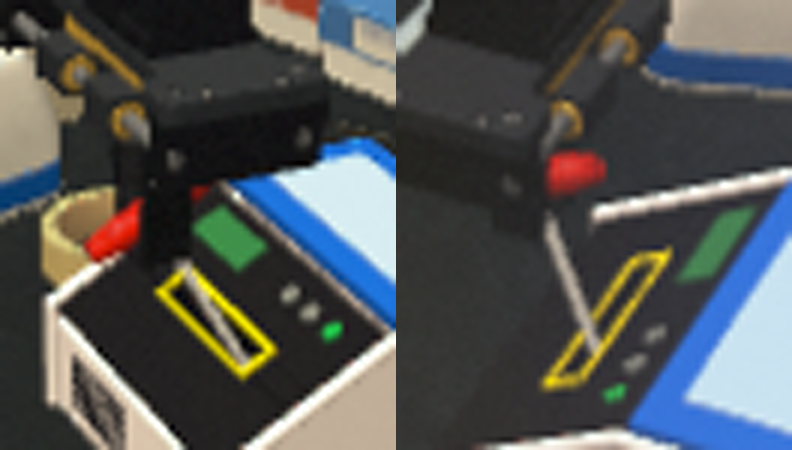

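The side crop shows the rod crossing the mouth about 14 mm behind the upright line, so the key has rolled about 11 degrees and the tip trails. It may be caught in the hole near y = -23 mm. I'll push to test that.

```bash
python3 -m pendant '[{"tx":0,"ty":-0.05,"tz":0,"spin":0,"claw":1},{"tx":-0.02,"ty":-0.02,"tz":0.035,"spin":0,"claw":1},{"tx":-0.02,"ty":-0.01,"tz":0.035,"spin":0,"claw":1},{"tx":0,"ty":0,"tz":0,"spin":0,"claw":1}]' 60
```

```text
time_s: 15.32
tool_pos: [0.5404, 0.112, 0.1461]
tool_rot: [179.7, -0.2, 167.1]
force: [-11.7, 3.1, 22.7]
grip_width: 0.0136
grasp_force: 59.3
```

```bash
python3 -m pendant '[{"tx":0.1,"ty":0,"tz":-0.18,"spin":0,"claw":1},{"tx":0,"ty":-0.1,"tz":0,"spin":0,"claw":1},{"tx":0,"ty":-0.1,"tz":0,"spin":0,"claw":1},{"tx":0,"ty":-0.1,"tz":0,"spin":0,"claw":1},{"tx":0,"ty":-0.1,"tz":0,"spin":0,"claw":1},{"tx":0,"ty":-0.1,"tz":0,"spin":0,"claw":1},{"tx":0,"ty":-0.1,"tz":0,"spin":0,"claw":1},{"tx":0,"ty":0,"tz":0,"spin":0,"claw":1}]' 20
```

```text
time_s: 16.32
tool_pos: [0.5295, 0.0801, 0.1522]
tool_rot: [180.0, 0.0, 166.9]
force: [0.2, 2.5, -0.6]
grip_width: 0.0147
grasp_force: 19.9
```

```bash
python3 -m pendant '[{"tx":0,"ty":-0.03,"tz":0,"spin":0,"claw":1},{"tx":0,"ty":0,"tz":0,"spin":0,"claw":1}]' 20
python3 -m pendant '[{"tx":0,"ty":-0.03,"tz":0,"spin":0,"claw":1},{"tx":0,"ty":0,"tz":0,"spin":0,"claw":1}]' 20
```

```text
time_s: 16.58
tool_pos: [0.5292, 0.0792, 0.1521]
tool_rot: [180.0, 0.0, 167.0]
force: [0.2, 3.0, 0.1]
grip_width: 0.0148
grasp_force: 19.8
time_s: 16.82
tool_pos: [0.5288, 0.0775, 0.1521]
tool_rot: [-180.0, 0.0, 167.0]
force: [0.0, 2.9, -1.0]
grip_width: 0.0149
grasp_force: 19.8
```

```bash
cat > rod.py <<'E'
from h import *
X=np.array([.974,-.226,0]);Y=np.array([.226,.974,0]);Z=np.array([0,0,1]);C=np.array([.5758,.1078,.085])
d=.5*X-.866*Z
def run():
    o=env.get_obs();g=o['tool_pos']+[0,0,.002];print('grip rel',[round(1e3*float((g-C)@a),1) for a in(X,Y,Z)],o['force'].round(1))
    im=cams.read_camera('side').astype(int); cv2.imwrite('pics/last.png',im[...,::-1].astype(np.uint8))
    mx,mn=im.max(2),im.min(2); out=[]
    for s in np.arange(.03,.07,.003):   # along rod from grip
        u,v=proj('side',g+s*d); r=int(round(v)); cs=np.arange(int(u)-9,int(u)+10)
        w=np.clip(mn[r,cs]-70,0,None)*((mx-mn)[r,cs]<40)
        if w.sum()<30: continue
        c=(w*cs).sum()/w.sum()
        # point on the tilt plane (normal ... plane through g spanned by d and Y) 
        oo,rd=ray('side',c,r); n=np.cross(d,Y); P=oo+rd*((g-oo)@n)/(rd@n)
        out.append(((P-g)@d*1e3,(P-g)@Y*1e3))
    out=np.array(out); print(out.round(1).tolist())
    if len(out)>3: k=np.polyfit(out[:,0],out[:,1],1); print('tilt deg',np.degrees(np.arctan(k[0])),'offset at grip',k[1])
run()
E
python3 rod.py
```

```text
grip rel [-38.9, -40.1, 69.1] [ 0.   2.9 -1. ]
[[30.8, 0.3], [33.9, 0.6], [36.7, 0.4], [39.7, 0.5], [42.4, 0.2], [45.5, 0.4], [48.3, 0.2], [51.4, 0.5], [54.6, 0.8], [57.4, 0.6], [60.9, 1.3], [63.4, 0.7], [66.8, 1.2], [69.5, 0.8]]
tilt deg 1.0906940710958513 offset at grip -0.3645810234718431
```

```bash
python3 -m pendant '[{"tx":0,"ty":0.12,"tz":0,"spin":0,"claw":1},{"tx":0,"ty":0.1,"tz":0,"spin":0,"claw":1},{"tx":-0.055,"ty":0,"tz":0.095,"spin":0,"claw":1},{"tx":0,"ty":0,"tz":0,"spin":0,"claw":1}]' 60
python3 -m pendant '[{"tx":-0.01,"ty":0,"tz":0.017,"spin":0,"claw":1},{"tx":0,"ty":0,"tz":0,"spin":0,"claw":1}]' 60
```

```text
time_s: 17.38
tool_pos: [0.5336, 0.0883, 0.148]
tool_rot: [180.0, -0.1, 167.0]
force: [-3.6, 1.1, 7.9]
grip_width: 0.0142
grasp_force: 59.9
time_s: 17.62
tool_pos: [0.5338, 0.0883, 0.1479]
tool_rot: [179.9, -0.1, 167.0]
force: [-7.4, 1.0, 13.2]
grip_width: 0.0139
grasp_force: 59.9
```

```bash
python3 -m pendant '[{"tx":0.02,"ty":0,"tz":-0.034,"spin":0,"claw":1},{"tx":0,"ty":0.06,"tz":0,"spin":0,"claw":1},{"tx":0,"ty":0.06,"tz":0,"spin":0,"claw":1},{"tx":0,"ty":0,"tz":0,"spin":0,"claw":1}]' 60; python3 rod.py
```

```text
time_s: 18.12
tool_pos: [0.5345, 0.0928, 0.1481]
tool_rot: [-179.9, -0.1, 166.9]
force: [-3.9, -0.6, 5.6]
grip_width: 0.0141
grasp_force: 60.1
grip rel [-36.9, -23.9, 65.1] [-3.9 -0.6  5.6]
[[30.0, -2.0], [33.1, -1.8], [35.8, -2.2], [38.9, -2.0], [41.6, -2.3], [44.7, -2.1], [47.4, -2.5], [50.5, -2.3], [53.2, -2.7], [56.2, -2.6], [58.8, -3.2], [62.1, -2.7], [64.8, -3.1], [68.7, -1.9]]
tilt deg -1.3232327346434831 offset at grip -1.2564588604024556
```

```bash
for k in 1; do python3 -m pendant '[{"tx":0.02,"ty":0,"tz":-0.035,"spin":0,"claw":1},{"tx":0,"ty":0.08,"tz":0,"spin":0,"claw":1},{"tx":-0.02,"ty":0,"tz":0.035,"spin":0,"claw":1},{"tx":0,"ty":0,"tz":0,"spin":0,"claw":1}]' 60; done
python3 -m pendant '[{"tx":0.02,"ty":0,"tz":-0.035,"spin":0,"claw":1},{"tx":0,"ty":0.08,"tz":0,"spin":0,"claw":1},{"tx":-0.02,"ty":0,"tz":0.035,"spin":0,"claw":1},{"tx":0,"ty":0,"tz":0,"spin":0,"claw":1}]' 60
```

```text
time_s: 18.68
tool_pos: [0.5358, 0.0981, 0.1483]
tool_rot: [180.0, -0.0, 167.0]
force: [-1.1, 1.0, 2.9]
grip_width: 0.0141
grasp_force: 59.9
time_s: 19.18
tool_pos: [0.5367, 0.1019, 0.1483]
tool_rot: [180.0, -0.0, 167.0]
force: [-1.4, 0.4, 1.3]
grip_width: 0.0142
grasp_force: 59.9
```

```bash
python3 -m pendant '[{"tx":-0.012,"ty":0,"tz":0.02,"spin":0,"claw":1},{"tx":0,"ty":0,"tz":0,"spin":0,"claw":1}]' 60
python3 -m pendant '[{"tx":0.03,"ty":0,"tz":-0.05,"spin":0,"claw":1},{"tx":0,"ty":0.08,"tz":0,"spin":0,"claw":1},{"tx":-0.03,"ty":0,"tz":0.055,"spin":0,"claw":1},{"tx":0,"ty":0,"tz":0,"spin":0,"claw":1}]' 60; python3 rod.py
```

```text
time_s: 19.42
tool_pos: [0.5369, 0.1018, 0.1481]
tool_rot: [179.9, -0.1, 167.0]
force: [-4.1, 0.8, 8.1]
grip_width: 0.0139
grasp_force: 59.9
time_s: 19.92
tool_pos: [0.5377, 0.1062, 0.1479]
tool_rot: [179.9, -0.1, 167.0]
force: [-5.6, -0.1, 8.7]
grip_width: 0.0141
grasp_force: 59.9
grip rel [-36.8, -10.1, 64.9] [-5.6 -0.1  8.7]
[[28.9, -0.0], [31.7, -0.2], [34.8, 0.1], [37.5, -0.3], [40.6, -0.1], [43.5, -0.2], [46.5, -0.2], [49.3, -0.4], [52.3, -0.4], [55.2, -0.6], [58.2, -0.5], [60.7, -1.2], [64.1, -0.7], [67.0, -0.9]]
tilt deg -1.4438785347622594 offset at grip 0.7869749634372543
```

```bash
python3 -m pendant '[{"tx":0.03,"ty":0,"tz":-0.05,"spin":0,"claw":1},{"tx":0,"ty":0.08,"tz":0,"spin":0,"claw":1},{"tx":-0.03,"ty":0,"tz":0.052,"spin":0,"claw":1},{"tx":0,"ty":0,"tz":0,"spin":0,"claw":1}]' 60|grep -E 'pos|force: \['
python3 -m pendant '[{"tx":0.03,"ty":0,"tz":-0.05,"spin":0,"claw":1},{"tx":0,"ty":0.08,"tz":0,"spin":0,"claw":1},{"tx":-0.03,"ty":0,"tz":0.052,"spin":0,"claw":1},{"tx":0,"ty":0,"tz":0,"spin":0,"claw":1}]' 60|grep -E 'pos|force: \['
python3 -m pendant '[{"tx":0.03,"ty":0,"tz":-0.05,"spin":0,"claw":1},{"tx":0,"ty":0.08,"tz":0,"spin":0,"claw":1},{"tx":-0.03,"ty":0,"tz":0.052,"spin":0,"claw":1},{"tx":0,"ty":0,"tz":0,"spin":0,"claw":1}]' 60|grep -E 'pos|force: \['
```

```text
tool_pos: [0.5385, 0.1102, 0.1478]
force: [-5.4, 0.7, 10.9]
tool_pos: [0.5394, 0.1141, 0.1478]
force: [-5.1, 0.9, 11.4]
tool_pos: [0.5402, 0.1181, 0.1477]
force: [-5.7, 1.0, 9.9]
```

```bash
python3 -m pendant '[{"tx":0.03,"ty":0,"tz":-0.05,"spin":0,"claw":1},{"tx":0,"ty":0.08,"tz":0,"spin":0,"claw":1},{"tx":-0.03,"ty":0,"tz":0.05,"spin":0,"claw":1},{"tx":0,"ty":0,"tz":0,"spin":0,"claw":1}]' 60|grep -E 'pos|force: \['
python3 -m pendant '[{"tx":0.03,"ty":0,"tz":-0.05,"spin":0,"claw":1},{"tx":0,"ty":0.08,"tz":0,"spin":0,"claw":1},{"tx":-0.03,"ty":0,"tz":0.05,"spin":0,"claw":1},{"tx":0,"ty":0,"tz":0,"spin":0,"claw":1}]' 60|grep -E 'pos|force: \['
python3 -m pendant '[{"tx":0.03,"ty":0,"tz":-0.05,"spin":0,"claw":1},{"tx":0,"ty":0.08,"tz":0,"spin":0,"claw":1},{"tx":-0.03,"ty":0,"tz":0.05,"spin":0,"claw":1},{"tx":0,"ty":0,"tz":0,"spin":0,"claw":1}]' 60|grep -E 'pos|force: \['; python3 rod.py
```

```text
tool_pos: [0.5411, 0.1219, 0.1478]
force: [-5.9, 0.1, 11.5]
tool_pos: [0.542, 0.1258, 0.1477]
force: [-6.8, 1.0, 11.0]
tool_pos: [0.5429, 0.1298, 0.1477]
force: [-5.9, 0.2, 10.8]
grip rel [-37.0, 13.9, 64.7] [-5.9  0.2 10.8]
[[35.0, 7.1], [33.5, 0.3], [35.8, -0.7], [38.5, -1.1], [41.6, -0.9], [44.4, -1.2], [47.5, -0.9], [50.3, -1.3], [53.4, -1.1], [56.3, -1.3], [58.3, -2.8], [61.9, -2.0], [66.1, -0.3], [68.3, -1.5]]
tilt deg -5.424293281217882 offset at grip 4.121582469652429
```

```bash
python3 -m pendant '[{"tx":0.03,"ty":0,"tz":-0.05,"spin":0,"claw":1},{"tx":0,"ty":0.08,"tz":0,"spin":0,"claw":1},{"tx":-0.03,"ty":0,"tz":0.05,"spin":0,"claw":1},{"tx":0,"ty":0,"tz":0,"spin":0,"claw":1}]' 60|grep -E 'pos|force: \['
python3 -m pendant '[{"tx":0.03,"ty":0,"tz":-0.05,"spin":0,"claw":1},{"tx":0,"ty":0.08,"tz":0,"spin":0,"claw":1},{"tx":-0.03,"ty":0,"tz":0.05,"spin":0,"claw":1},{"tx":0,"ty":0,"tz":0,"spin":0,"claw":1}]' 60|grep -E 'pos|force: \['
python3 -m pendant '[{"tx":0.03,"ty":0,"tz":-0.05,"spin":0,"claw":1},{"tx":0,"ty":0.08,"tz":0,"spin":0,"claw":1},{"tx":-0.03,"ty":0,"tz":0.05,"spin":0,"claw":1},{"tx":0,"ty":0,"tz":0,"spin":0,"claw":1}]' 60
```

```text
tool_pos: [0.5445, 0.1327, 0.1461]
force: [0.6, 1.1, -1.6]
tool_pos: [0.5453, 0.1362, 0.1463]
force: [-0.1, -0.2, -1.2]
time_s: 24.52
tool_pos: [0.5459, 0.1415, 0.1478]
tool_rot: [179.9, -0.1, 167.0]
force: [-4.7, 1.7, 8.0]
grip_width: 0.0141
grasp_force: 59.9
```

Two hops in a row met no force (y about +16 to +21), so that is the hole. I'll go back to its middle and push in.

```bash
python3 -m pendant '[{"tx":0.03,"ty":0,"tz":-0.05,"spin":0,"claw":1},{"tx":0,"ty":-0.14,"tz":0,"spin":0,"claw":1},{"tx":-0.03,"ty":0,"tz":0.05,"spin":0,"claw":1},{"tx":-0.04,"ty":0,"tz":0.07,"spin":0,"claw":1},{"tx":-0.04,"ty":0,"tz":0.07,"spin":0,"claw":1},{"tx":0,"ty":0,"tz":0,"spin":0,"claw":1}]' 60; python3 rod.py
```

```text
time_s: 25.28
tool_pos: [0.5486, 0.1325, 0.139]
tool_rot: [-180.0, -0.0, 167.0]
force: [-0.3, -0.2, -1.0]
grip_width: 0.0141
grasp_force: 59.9
grip rel [-32.1, 17.9, 56.0] [-0.3 -0.2 -1. ]
[[28.3, -0.8], [31.1, -1.1], [34.4, -0.7], [37.3, -0.8], [40.6, -0.4], [43.4, -0.6], [46.6, -0.5], [48.8, -1.6], [52.2, -1.1], [56.2, 0.3], [58.9, -0.2], [60.9, -1.7]]
tilt deg 0.16882906910687903 offset at grip -0.8803072123228467
```

```bash
python3 -m pendant '[{"tx":-0.03,"ty":0,"tz":0.052,"spin":0,"claw":1},{"tx":-0.03,"ty":0,"tz":0.052,"spin":0,"claw":1},{"tx":-0.03,"ty":0,"tz":0.052,"spin":0,"claw":1},{"tx":-0.03,"ty":0,"tz":0.052,"spin":0,"claw":1},{"tx":0,"ty":0,"tz":0,"spin":0,"claw":1}]' 60
python3 -m pendant '[{"tx":-0.03,"ty":0,"tz":0.052,"spin":0,"claw":1},{"tx":-0.015,"ty":0,"tz":0.026,"spin":0,"claw":1},{"tx":0,"ty":0,"tz":0,"spin":0,"claw":1}]' 60
```

```text
time_s: 25.95
tool_pos: [0.5545, 0.1316, 0.1294]
tool_rot: [180.0, -0.0, 167.0]
force: [-1.7, 1.2, 3.7]
grip_width: 0.0142
grasp_force: 59.9
time_s: 26.32
tool_pos: [0.556, 0.1317, 0.1269]
tool_rot: [179.9, -0.1, 167.0]
force: [-7.8, 0.2, 13.5]
grip_width: 0.0141
grasp_force: 59.9
```

```bash
python3 -m pendant '[{"tx":-0.02,"ty":0,"tz":0.035,"spin":0,"claw":1},{"tx":-0.01,"ty":0,"tz":0.017,"spin":0,"claw":1},{"tx":0,"ty":0,"tz":0,"spin":0,"claw":1}]' 60
python3 - <<'E'
from h import *
A=snap('scene','n.png');B=snap('side','o.png')
L=[cv2.resize(a[y:y+75,x:x+66,::-1],None,fx=6,fy=6,interpolation=cv2.INTER_CUBIC) for a,x,y in((A,245,140),(B,305,124))]
cv2.imwrite('pics/no.png',np.hstack(L))
# lid change: blue centroid before/after
for f0,f1 in(('l.png','n.png'),('m.png','o.png')):
    for f in(f0,f1):
        h=cv2.cvtColor(cv2.imread('pics/'+f),cv2.COLOR_BGR2HSV); k=cv2.inRange(h,(104,150,120),(118,255,255)); k[:140]=0;k[225:]=0;k[:,:255]=0;k[:,385:]=0
        y,x=np.nonzero(k); print(f,len(x),x.mean(),y.mean(),y.min())
E
```

```text
time_s: 26.7
tool_pos: [0.5565, 0.1324, 0.1264]
tool_rot: [179.8, -0.3, 167.0]
force: [-15.2, 1.2, 27.0]
grip_width: 0.0138
grasp_force: 59.9
l.png 525 313.62666666666667 174.95238095238096 149
n.png 406 322.29556650246303 172.11576354679804 149
m.png 870 342.59655172413795 177.3425287356322 140
o.png 973 340.9496402877698 174.08838643371018 140
```

View pics/no.png

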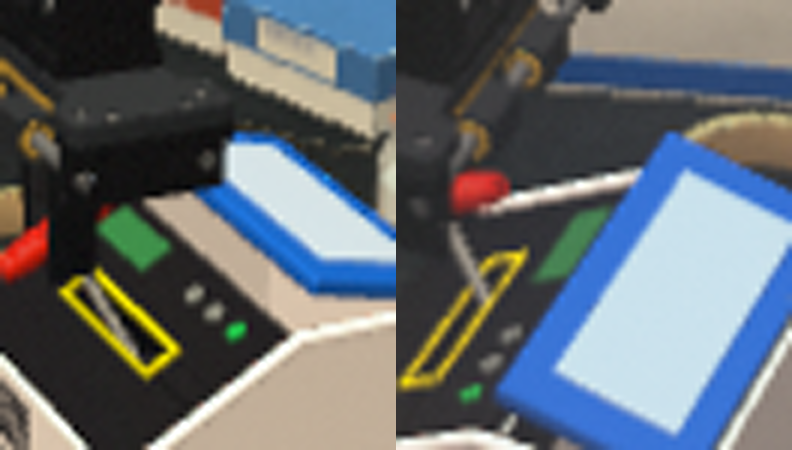

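The blue lid is ajar: its front edge is raised in both crops. The key is against the hard stop at 31 N with almost no motion. Now I'll unload, release and retreat.

```bash
python3 -m pendant '[{"tx":0.03,"ty":0,"tz":-0.052,"spin":0,"claw":1},{"tx":0,"ty":0,"tz":0,"spin":0,"claw":1}]' 30
python3 -m pendant '[{"tx":0,"ty":0,"tz":0,"spin":0,"claw":0.4},{"tx":0,"ty":0,"tz":0,"spin":0,"claw":0.4},{"tx":0,"ty":0,"tz":0,"spin":0,"claw":0.4},{"tx":0,"ty":0,"tz":0,"spin":0,"claw":0.4},{"tx":0,"ty":0,"tz":0,"spin":0,"claw":0.4},{"tx":0,"ty":0,"tz":0,"spin":0,"claw":0.4}]'
python3 -m pendant '[{"tx":0,"ty":0,"tz":-0.2,"spin":0,"claw":0.4},{"tx":0,"ty":0,"tz":-0.5,"spin":0,"claw":0.4},{"tx":0,"ty":0,"tz":-0.9,"spin":0,"claw":0.4},{"tx":0.5,"ty":0,"tz":-0.9,"spin":0,"claw":0.4},{"tx":1,"ty":0,"tz":0,"spin":0,"claw":0.4},{"tx":0,"ty":0,"tz":0,"spin":0,"claw":0.4},{"tx":0,"ty":0,"tz":0,"spin":0,"claw":0.4}]'
python3 - <<'E'
from h import *
X=np.array([.974,-.226,0]);Y=np.array([.226,.974,0]);C=np.array([.5748,.1068,.085])+.018*Y
ex=C+.049*np.array([-.5*.974,.5*.226,.866])
B=snap('side','p.png');A=snap('scene','q.png'); R_=[]
for n,f,b in(('scene','q.png',(235,120,300,215)),('side','p.png',(285,110,350,200))):
    h=cv2.cvtColor(cv2.imread('pics/'+f),cv2.COLOR_BGR2HSV); k=cv2.inRange(h,(0,130,90),(8,255,255)); z=0*k; z[b[1]:b[3],b[0]:b[2]]=k[b[1]:b[3],b[0]:b[2]]
    q=cv2.minAreaRect(max(cv2.findContours(z,0,2)[0],key=cv2.contourArea)); print(n,q,'expected',proj(n,ex)); R_.append(ray(n,*q[0]))
p=tri(R_)-np.array([.5758,.1078,.085]); print('bar rel mouth',p@X,p@Y,p[2])
E
```

```text
time_s: 27.05
tool_pos: [0.5566, 0.1323, 0.1268]
tool_rot: [179.8, -0.0, 167.0]
force: [-5.0, 2.3, 9.5]
grip_width: 0.0145
grasp_force: 30.0
time_s: 27.8
tool_pos: [0.5566, 0.1307, 0.1253]
tool_rot: [180.0, 0.0, 167.0]
force: [-0.2, 0.4, 0.6]
grip_width: 0.0515
grasp_force: 0.0
time_s: 28.68
tool_pos: [0.4841, 0.1475, 0.251]
tool_rot: [179.9, 0.1, 167.0]
force: [0.8, -0.6, 0.6]
grip_width: 0.0521
grasp_force: 0.0
scene ((280.68890380859375, 131.0982208251953), (20.978818893432617, 37.992740631103516), 72.47443389892578) expected (np.float64(253.9435999532807), np.float64(178.69831734317722))
side ((307.2241516113281, 156.81036376953125), (6.127945899963379, 22.840526580810547), 68.19859313964844) expected (np.float64(310.60215494895937), np.float64(157.6880623716891))
bar rel mouth 0.011385373997923767 -0.10134231893155593 0.18135801147837843
```

```bash
python3 - <<'E'
from h import *
X=np.array([.974,-.226,0]);Y=np.array([.226,.974,0]);R_=[]
for n,f,b in(('scene','q.png',(235,158,285,215)),('side','p.png',(285,110,350,200))):
    h=cv2.cvtColor(cv2.imread('pics/'+f),cv2.COLOR_BGR2HSV); k=cv2.inRange(h,(0,130,90),(8,255,255)); z=0*k; z[b[1]:b[3],b[0]:b[2]]=k[b[1]:b[3],b[0]:b[2]]
    q=cv2.minAreaRect(max(cv2.findContours(z,0,2)[0],key=cv2.contourArea)); print(n,q); R_.append(ray(n,*q[0]))
p=tri(R_)-np.array([.5758,.1078,.085]); a=-.5*X+np.array([0,0,.866]); print('bar rel mouth',p@X,p@Y,p[2],'height along n',p@a, 'n offset',p@(.866*X+[0,0,.5]))
E
```

```text
scene ((250.50003051757812, 180.50001525878906), (5.656853675842285, 24.041629791259766), 45.0)
side ((307.2241516113281, 156.81036376953125), (6.127945899963379, 22.840526580810547), 68.19859313964844)
bar rel mouth -0.03508964977194426 0.018807909567385664 0.03906746146063554 height along n 0.05137724651088251 n offset -0.010853905972185957
```

```bash
python3 -c "
from cell import env
print(env.sign_off())"
```

```text
the job is handed in; nothing more can be done
None
```

The key is pushed home against the hard stop (about 31 N) in the release hole, about 18 mm left of the slot centre. The blue lid is ajar, the key is left standing in the hole with the gripper clear, and I handed in at about 29 s; the arm did not go near the timer, note pad or tape, though I did not re-measure where they lie.

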